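# Shim the rocking bench balance

### The job

The bench balance rocks because one of its feet is too short. Without picking anything up, push the black rubber wedge along the desk, thin end first, under that short foot until the balance stands level; then press down briefly with the fingertips on the round rubber pad on top of the corner over that foot, to prove that it no longer rocks. Leave the wedge in place, and leave the other things on the desk alone.

Things in the scene. Friction and masses are not known exactly. Their poses are not given: they have to be found in the camera images.
- wedge: solid black rubber wedge (door-stop shape), 130 mm long, 56 mm wide, 90 g, loose, lying flat on the desk. Origin at the centre of its underside. Its x axis runs along its length towards the thin end (nose): the nose is at x = +65 mm and 1.5 mm thick, the upright flat heel face at x = -65 mm and 20 mm high; the top is one even slope between them. It starts outside the balance with its nose pointing roughly at the short foot, its nose 25 to 60 mm short of the foot's centre.
- balance_stand: white square top-pan balance, 180 x 180 mm, housing top 54 mm and steel pan top 62 mm above the desk when level. This frame is on the desk under the balance's centre and does not move in a run. The balance stands diagonally in it: the corner with the short foot lies towards -x, 127 mm out; the feet are on the diagonals, 102 mm out. It rocks about the y axis, on the two feet at y = +102 and -102 mm, which stand in black rubber cups fixed to the desk and do not slide.
- balance (a joint): how far the balance is tipped towards its short foot (rad): 0 = level, its hard limit, where the opposite foot is down on the desk; 0.086 = tipped fully, short foot about 1 mm off the desk, as it starts and as its own weight (3 kg or so) returns it. The short foot carries about 2 to 6 N. Pushing the wedge in lifts the foot and brings this to 0; the push takes up to about 10 N, and at level the wedge jams and the push force climbs steeply.
- short_foot (a point): centre of the rounded underside of the short foot (28 mm wide): 10 mm above the desk when the balance is level, about 1 mm when tipped. At level it rests on the wedge some 60 to 65 mm behind the nose, so about 65 to 70 mm of the wedge stays outside the foot. Axes as the balance's own: x points from this foot to the balance's centre.
- corner_pad (a point): round black rubber pad, 24 mm wide, standing 5 mm proud of the balance's top at the corner over the short foot. This point is the centre of its top, 59 mm above the desk when level (50 mm when fully tipped). Press it down with about 5 to 10 N.
- drop_bottle: bystander: small upright dropper bottle 34 x 34 x 70 mm, origin under its centre; leave alone
- label_roll: bystander: roll of labels lying flat, 72 mm wide, 31 mm high, origin under its centre; leave alone
- timer: bystander: flat square timer 64 x 64 x 18 mm, origin under its centre; leave alone
- kidney_dish: bystander: kidney-shaped metal dish 128 x 255 x 36 mm, origin under its centre; leave alone

How it is judged:
On the way, in this order (a step that is already met when the one before it is completed fails the run):
1. the wedge has been pushed under the short foot, carries it, and the balance is level (value of joint balance below 0.012 rad and contact force between wedge and balance_stand above 0.5 N and y of short_foot in the frame of wedge between -0.026 and 0.026 m and x of short_foot in the frame of wedge between -0.06 and 0.055 m), for 0.2 s.
2. the pad over that foot is pressed down and the balance does not rock (contact force between the fingers and balance_c0 above 3 N and value of joint balance below 0.02 rad), for 0.2 s.
At the end, for the whole second after the job is handed in: The wedge lies at rest on the desk, under and carrying the short foot (over 0.5 N, foot within 26 mm of its midline), the balance level within 0.012 rad; the pad was pressed over 3 N for 0.2 s with the wedge in place, the balance tipping under 0.02 rad (all of step 1 and linear speed of wedge below 0.01 m/s and height (world z) of wedge below 0.004 m); the robot touches nothing.
It fails at once if the wedge is lifted off the desk or tipped up (height (world z) of wedge above 0.012 m or angle between wedge's own z axis and vertical above 0.2 rad).
It fails at once if the drop bottle is disturbed (moved more than 20 mm) (distance of drop_bottle from where it was at the start of the episode above 0.02 m).
It fails at once if the label roll is disturbed (moved more than 20 mm) (distance of label_roll from where it was at the start of the episode above 0.02 m).
It fails at once if the timer is disturbed (moved more than 20 mm) (distance of timer from where it was at the start of the episode above 0.02 m).
It fails at once if the kidney dish is disturbed (moved more than 20 mm) (distance of kidney_dish from where it was at the start of the episode above 0.02 m).
It also fails if it takes over 42 s, if anything falls off the work surface, if the arm or the gripper's body presses on something with over 40 N, if the wrist force passes 120 N, or if a joint passes its speed limit or range.

### The arm

A 6-joint arm with a two-finger parallel gripper is mounted at the origin on a cart in front of the work surface, level with it; the furniture and walls round the work are solid. World frame = base frame: x ahead of the robot, y to its left, z up, the work surface at z = 0. Lengths are in m, angles in rad, forces in N, time in s.
With the tool pointing down it reaches from about 0.225 to 0.725 m from the base axis. Payload 3.1 kg.
Tool frame: the origin (TCP) lies at the very end of the fingers, on their centre line; the grasp point (between the pads) lies 19 mm behind it; z points along the fingers, y is the line along which they close (so a half turn about z gives the same grasp; the last joint's range is limited). The gripper opens to 85 mm and grips with 20 to 120 N. Pads are 22 mm wide; open, the fingers measure 114 mm over their backs; the gripper's body (76 mm by 85 mm) begins 54 mm behind the grasp point. The pads swing forward as they close: fully open they stand 13 mm farther back than shut.
Start: joints at [1.159, 0.048, 0.099, 1.622, 0, 1.443], TCP at [0.147, 0.504, 0.231] pointing down, gripper open.
Joint ranges: [-2.91, 2.91], [-0.99, 1.94], [-1.21, 1.42], [-2.12, 2.29], [-1.49, 1.47], [-3.14, 3.14]. Speed limits (rad/s): [2.79, 2.79, 3.14, 3.14, 3.14, 3.14].

### API

Orientations are given as a rotation vector (axis times angle).
In Python, from plant import observe, snapshot, finish_job gives the robot as it stands.
- The arm moves only by the tool drive_tool, never from a script. Its arguments are lists of equal length, an entry for each row: "delta_pos": the shift along the world's x, y, z in cm, a list of three; "dr": the turn, a rotation vector about the world's x, y, z in rad, a list of three; "jaw": the opening, from 0 (shut) to 1 (fully open). A call has 1 to 8 rows; each row shifts and turns the commanded pose from where the row before left it; what a row does not reach is not made up. A row lasts 1/12 s, in which the tool goes at most 41.7 mm and 7.16 degrees, less where a joint would pass 70% of its speed; a pose out of reach is approached as far as the arm can. A call is refused whole if a number of a shift passes 4.17 or a number of a turn 0.125, either way. A call with a gripper value outside its range is refused whole. The fingers move at their own pace and stop on an object; "force" is the grip in N (left out, the last holds). Time passes only in rows, so rows that do not move let the fingers close. It gives the time, the measured TCP pose, the force, the opening and the grip force at its end, in the units of the state.
- observe(): the state, without advancing time (a new reading comes with each control period).
- snapshot(name): name is "side" or "top" or "wrist"; returns a dict with "image" (480x640x3 uint8, red, green, blue), "z_map" (480x640 float32, m along the optical axis (not along the pixel's ray), 0 where there is no reading), "fx", "fy", "cx", "cy" (pixels), "k1" (the pictures are not rectified: a ray, as slopes to the right and down, at radius r is drawn at 1 + k1 r^2 times it, then the intrinsics apply), "xyz" and "rotation" of the camera in the world; the wrist camera has in their place "hand_eye" (4x4, takes a point from camera to tool coordinates, whose origin is the TCP and whose axes are the flange's). Camera axes: x right, y up, looking along -z (the intrinsics and any distortion apply to the point x, -y, -z); pixel columns grow to the right and rows downward; lengths in m; the calibration is good to about 2 mm. A picture is of the moment at which its call begins: read the wrist's pose just before it.
- finish_job(): hands the job in; it is judged then, once.
The state is a dict: "t": time; "qpos": joint angles; "qd": joint speeds; "joint_torque": joint torques, N m; "tcp_pos": TCP position; "eef_rot": TCP orientation; "ft_force": force on the tool from outside, world axes, zero at the start; "wrist_torque": the same for the moment, N m; "opening": finger opening in m; "finger_force": force on a finger pad.
Only numpy, scipy, OpenCV 4.12 (cv2) and the standard library are available. Lean on these libraries where they do the work, as an engineer would, in place of code of your own. Each camera call takes 0.05 s, during which the arm holds its last target. There are 200 camera calls.

## Working session

There is one attempt and no reset: what is moved stays moved. The work goes in short steps, Python scripts to look and compute and a tool call to move; the robot and the scene stay as the last step left them, time stands still between calls to the robot, and variables do not carry over. Pictures are saved under pics/ and viewed, at most 10 in all, crops included, and the job is handed in when it is done.

Besides the shell and the picture viewer there is one more tool, called after "Request:" as name(argument=value, ...), one argument or row to a line, values as JSON. drive_tool: Moves the arm, as the interface text tells. Its arguments: {"type":"object","properties":{"delta_pos":{"type":"array","items":{"type":"array","items":{"type":"number"}}},"dr":{"type":"array","items":{"type":"array","items":{"type":"number"}}},"jaw":{"type":"array","items":{"type":"number"}},"force":{"type":"number"}},"required":["delta_pos","dr","jaw"]}

```bash
mkdir -p pics; ls
cat > h.py <<'E'
import numpy as np, cv2
from plant import observe, snapshot, finish_job
def cloud(s):
    v,u=np.mgrid[0:480,0:640].astype(float)
    x=(u-s['cx'])/s['fx']; y=(v-s['cy'])/s['fy']; a,b=x.copy(),y.copy()
    for _ in range(10):
        f=1+s['k1']*(a*a+b*b); a=x/f; b=y/f
    z=s['z_map']; P=np.stack([a*z,-b*z,-z],-1)
    return P@np.array(s['rotation']).reshape(3,3).T+np.array(s['xyz'])
def save(n,im): cv2.imwrite('pics/'+n,np.ascontiguousarray(im[...,::-1]))
E
python3 - <<'E'
from h import *
o=observe(); print({k:np.round(v,3) for k,v in o.items()})
for n in ('top','side'):
    s=snapshot(n); save(n+'0.png',s['image']); np.savez(n+'0.npz',**s); print(n,s['xyz'],np.array(s['rotation']).round(3).tolist(),s['fx'],s['k1'])
E
```

```text
pics
{'t': np.float64(0.0), 'qpos': array([1.159, 0.049, 0.098, 1.622, 0.   , 1.443]), 'qd': array([-0.001, -0.001, -0.001, -0.001,  0.   , -0.001]), 'joint_torque': array([-1.0000e-03, -3.3878e+01,  3.2002e+01,  2.0000e-02, -0.0000e+00,
       -0.0000e+00]), 'tcp_pos': array([0.147, 0.503, 0.23 ]), 'eef_rot': array([-0.444, -3.109,  0.004]), 'ft_force': array([ 0.202, -0.33 , -0.075]), 'wrist_torque': array([-0.027,  0.036,  0.003]), 'finger_force': np.float64(0.0), 'opening': np.float64(0.085)}
top [ 0.4345398  -0.09086335  1.52785465] [0.063, -0.022, -1.583] 585.7146518024844 -0.03523735072989693
side [0.42342976 1.02703766 0.68127191] [0.076, -1.577, -2.661] 485.80299589184835 0.03517042012303408
```

View pics/top0.png

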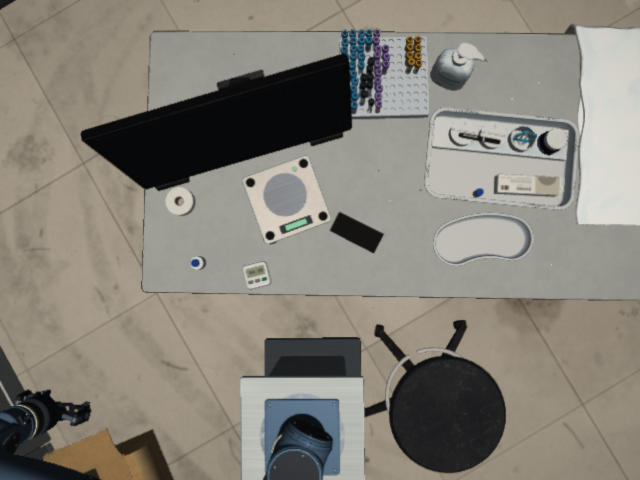

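View pics/side0.png

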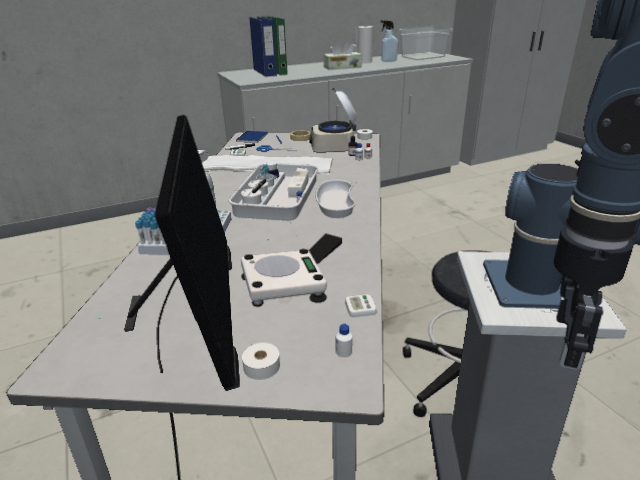

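The top view shows the balance tilted on the desk, with its corner pad at about (323,216). The black wedge runs from about (335,216) to (382,245). The side view shows the bottle, label roll and timer clear of the work.

```bash
sed -i "s/np.array(s\['rotation'\]).reshape(3,3).T/cv2.Rodrigues(np.array(s['rotation'],float))[0].T/" h.py
python3 - <<'E'
from h import *
def R(w,n):
    d=dict(np.load(n+'0.npz')); return d,cloud(d)
for n,(r0,r1,c0,c1) in dict(top=(205,260,322,390),side=(225,275,305,350)).items():
    d,P=R(None,n); im=d['image'].astype(int)
    m=np.zeros((480,640),bool); m[r0:r1,c0:c1]=1
    m&=(im.max(2)<45)&(P[...,2]<.035)&(P[...,2]>-.01)
    k,l,st,_=cv2.connectedComponentsWithStats(m.astype(np.uint8)); i=1+st[1:,4].argmax(); m=l==i
    p=P[m]; print(n,st[i]); r=cv2.minAreaRect((p[:,:2]*1000).astype(np.float32)); print(r, cv2.boxPoints(r).round(1).tolist())
    c=p[:,:2].mean(0); u=np.linalg.svd(p[:,:2]-c,full_matrices=False)[2][0]; s=(p[:,:2]-c)@u
    print(c,u); 
    for a in np.arange(-.07,.07,.02):
        q=p[(s>a)&(s<a+.02)]; print(round(a,3),len(q),q.mean(0).round(4) if len(q) else '')
# balance
for n in('top','side'):
    d,P=R(None,n); im=d['image'].astype(int)
    m=(np.abs(P[...,0]-.5)<.22)&(np.abs(P[...,1]-.05)<.22)&(P[...,2]>.035)&(P[...,2]<.075)
    k,l,st,_=cv2.connectedComponentsWithStats(m.astype(np.uint8)); i=1+st[1:,4].argmax(); m=l==i
    p=P[m]; r=cv2.minAreaRect((p[:,:2]*1000).astype(np.float32)); print(n,r,cv2.boxPoints(r).round(1).tolist())
    dk=m&(im.max(2)<60); k,l,st,ce=cv2.connectedComponentsWithStats(dk.astype(np.uint8))
    for j in range(1,k):
        if st[j,4]>8: print(st[j,4],ce[j].round(1),P[l==j].mean(0).round(4))
    d,P=R(None,n); print('desk z',np.median(P[200:260,400:425,2]) if n=='top' else '')
E
```

```text
top [331 213  52  39 967]
((524.637451171875, -146.5758514404297), (125.46560668945312, 52.4444580078125), 61.609771728515625) [[471.70001220703125, -189.3000030517578], [517.9000244140625, -214.1999969482422], [577.5, -103.9000015258789], [531.4000244140625, -78.9000015258789]]
[ 0.5244172  -0.14710557] [0.47439651 0.88031128]
-0.07 96 [ 0.498  -0.1965  0.0187]
-0.05 156 [ 0.5054 -0.1824  0.0169]
-0.03 155 [ 0.5151 -0.1648  0.0136]
-0.01 155 [ 0.5239 -0.147   0.0114]
0.01 154 [ 0.5337 -0.1294  0.0081]
0.03 154 [ 0.5437 -0.112   0.0051]
0.05 97 [ 0.5516 -0.0972  0.0031]
0.07 0 
side [310 235  32  28 465]
((518.4606323242188, -146.46139526367188), (127.0269775390625, 52.04457092285156), 62.790340423583984) [[466.29998779296875, -191.0], [512.5999755859375, -214.8000030517578], [570.5999755859375, -101.9000015258789], [524.4000244140625, -78.0999984741211]]
[ 0.51282474 -0.14789514] [0.44062651 0.89769052]
-0.07 16 [ 0.482  -0.1919  0.0144]
-0.05 86 [ 0.4941 -0.1831  0.0172]
-0.03 88 [ 0.5042 -0.166   0.0151]
-0.01 91 [ 0.5146 -0.1486  0.0125]
0.01 89 [ 0.5248 -0.1313  0.0097]
0.03 66 
[... 382 characters left out ...]
 [0.6509 0.1206 0.0667]
47 [322.6 215.7] [ 0.565  -0.0609  0.0501]
14 [308.6 219.3] [ 0.5564 -0.0253  0.0488]
18 [282.7 228.8] [0.533  0.0402 0.0524]
45 [269.6 235.2] [0.5169 0.0729 0.0588]
desk z -6.44134049760936e-05
side ((606.9989624023438, 32.27070617675781), (179.91714477539062, 190.07247924804688), 19.823007583618164) [[490.1000061035156, 91.19999694824219], [554.5999755859375, -87.5999984741211], [723.9000244140625, -26.600000381469727], [659.4000244140625, 152.1999969482422]]
24 [303.5 251.2] [ 0.5614 -0.0544  0.0511]
28 [248.5 256.6] [ 0.6954 -0.0086  0.0592]
20 [311.8 270. ] [0.5314 0.0392 0.0534]
36 [317.7 277. ] [0.5138 0.0788 0.0597]
39 [257. 284.] [0.6472 0.1263 0.0686]
desk z
```

Run:
```python
from h import *
o=observe(); M=cv2.Rodrigues(o['eef_rot'])[0]; print(M.round(3)); a=np.degrees(np.arctan2(M[1,1],M[0,1])); print('yaw of tool y',a,'tool x',np.degrees(np.arctan2(M[1,0],M[0,0])))
for t in (62+90,62-90): print((t-a+180)%360-180)
```

```text
[[-0.96   0.28  -0.001]
 [ 0.28   0.96  -0.002]
 [ 0.    -0.002 -1.   ]]
yaw of tool y 73.7384723302195 tool x 163.7384381378164
78.26152766978049
-101.7384723302195
```

Request:
drive_tool(
  delta_pos=[
    [1.38, -3.07, 0],
    [1.38, -3.07, 0],
    [1.38, -3.07, 0],
    [1.38, -3.07, 0],
    [1.38, -3.07, 0],
    [1.38, -3.07, 0],
    [1.38, -3.07, 0],
    [1.38, -3.07, 0],
  ],
  dr=[
    [0, 0, -0.074],
    [0, 0, -0.074],
    [0, 0, -0.074],
    [0, 0, -0.074],
    [0, 0, -0.074],
    [0, 0, -0.074],
    [0, 0, -0.074],
    [0, 0, -0.074],
  ],
  jaw=[0.3, 0.3, 0.3, 0.3, 0.3, 0.3, 0.3, 0.3],
)

```text
t: 0.77
tcp_pos: [0.2574, 0.2568, 0.2308]
eef_rot: [-1.336, -2.843, 0.001]
ft_force: [0.9, -0.4, -0.0]
opening: 0.0255
finger_force: 0.0
```

Request:
drive_tool(
  delta_pos=[
    [1.38, -3.07, 0],
    [1.38, -3.07, 0],
    [1.38, -3.07, 0],
    [1.38, -3.07, 0],
    [1.38, -3.07, 0],
    [1.38, -3.07, 0],
    [1.38, -3.07, 0],
    [1.38, -3.07, 0],
  ],
  dr=[
    [0, 0, -0.074],
    [0, 0, -0.074],
    [0, 0, -0.074],
    [0, 0, -0.074],
    [0, 0, -0.074],
    [0, 0, -0.074],
    [0, 0, -0.074],
    [0, 0, -0.074],
  ],
  jaw=[0.3, 0.3, 0.3, 0.3, 0.3, 0.3, 0.3, 0.3],
)

```text
t: 1.43
tcp_pos: [0.3679, 0.0111, 0.231]
eef_rot: [-2.109, -2.328, -0.0]
ft_force: [-0.2, 0.3, -0.0]
opening: 0.0252
finger_force: 0.0
```

Request:
drive_tool(
  delta_pos=[
    [1.38, -3.07, 0],
    [1.38, -3.07, 0],
    [1.38, -3.07, 0],
    [1.38, -3.07, 0],
    [1.38, -3.07, 0],
    [1.38, -3.07, 0],
    [1.38, -3.07, 0],
    [1.38, -3.07, 0],
  ],
  dr=[
    [0, 0, -0.074],
    [0, 0, -0.074],
    [0, 0, -0.074],
    [0, 0, -0.074],
    [0, 0, -0.074],
    [0, 0, -0.074],
    [0, 0, -0.074],
    [0, 0, -0.074],
  ],
  jaw=[0.3, 0.3, 0.3, 0.3, 0.3, 0.3, 0.3, 0.3],
)

```text
t: 2.1
tcp_pos: [0.4783, -0.2343, 0.2305]
eef_rot: [-2.695, -1.611, 0.001]
ft_force: [1.5, 0.7, -0.9]
opening: 0.0252
finger_force: 0.0
```

Request:
drive_tool(
  delta_pos=[
    [0, 0, -2],
    [0, 0, -2],
    [0, 0, -2],
    [0, 0, -2],
    [0, 0, -2],
    [0, 0, -2],
    [0, 0, 0],
  ],
  dr=[
    [0, 0, 0],
    [0, 0, 0],
    [0, 0, 0],
    [0, 0, 0],
    [0, 0, 0],
    [0, 0, 0],
    [0, 0, 0],
  ],
  jaw=[0.3, 0.3, 0.3, 0.3, 0.3, 0.3, 0.3],
)

```text
t: 2.68
tcp_pos: [0.4749, -0.2307, 0.1056]
eef_rot: [-2.685, -1.613, 0.007]
ft_force: [-1.5, 0.3, -0.2]
opening: 0.0256
finger_force: 0.0
```

```bash
cat >> h.py <<'E'
def wcloud(s,o):
    T=np.array(s['hand_eye']); s=dict(s); s['rotation']=np.zeros(3); s['xyz']=np.zeros(3)
    p=cloud(s)@T[:3,:3].T+T[:3,3]
    return p@cv2.Rodrigues(o['eef_rot'])[0].T+o['tcp_pos']
def wedge(P,im):
    m=(im.max(2)<50)&(P[...,2]>-.004)&(P[...,2]<.026)&(np.abs(P[...,0]-.53)<.13)&(np.abs(P[...,1]+.13)<.14)
    k,l,st,_=cv2.connectedComponentsWithStats(m.astype(np.uint8)); m=l==1+st[1:,4].argmax()
    r=cv2.minAreaRect((P[m][:,:2]*1000).astype(np.float32)); print(m.sum(),r,cv2.boxPoints(r).round(1).tolist()); return m
E
python3 - <<'E'
from h import *
o=observe(); s=snapshot('wrist'); P=wcloud(s,o); save('w1.png',s['image'])
wedge(P,s['image'].astype(int)); print(o['tcp_pos'])
E
```

```text
13374 ((521.0065307617188, -154.86697387695312), (91.87945556640625, 53.42546844482422), 61.879276275634766) [[475.79998779296875, -182.8000030517578], [522.9000244140625, -208.0], [566.2000122070312, -126.9000015258789], [519.0999755859375, -101.80000305175781]]
[ 0.47487571 -0.23068414  0.1056362 ]
```

View pics/w1.png

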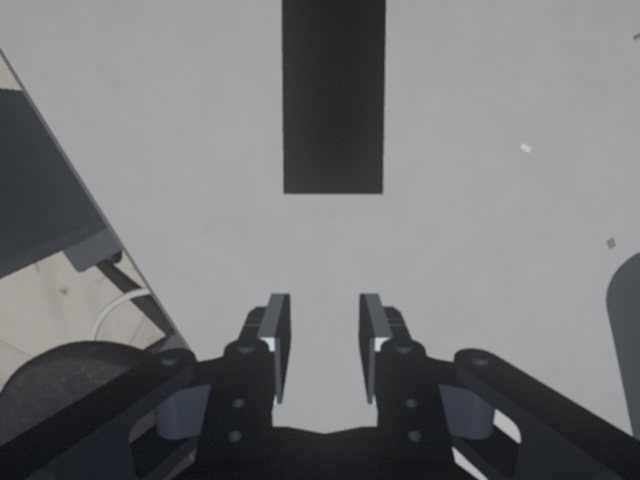

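The wrist view shows the wedge heel edge at (284–383,193). It is nearly centred between the fingers, which sit at columns 275–375. Next I descend behind the heel.

Request:
drive_tool(
  delta_pos=[
    [0.25, -0.15, -2],
    [0, 0, -2],
    [0, 0, -2],
    [0, 0, -2],
    [0, 0, -1.5],
    [0, 0, -0.4],
    [0, 0, 0],
    [0, 0, 0],
  ],
  dr=[
    [0, 0, 0],
    [0, 0, 0],
    [0, 0, 0],
    [0, 0, 0],
    [0, 0, 0],
    [0, 0, 0],
    [0, 0, 0],
    [0, 0, 0],
  ],
  jaw=[0.3, 0.3, 0.3, 0.3, 0.3, 0.3, 0.3, 0.3],
)

```text
t: 3.4
tcp_pos: [0.4816, -0.2349, 0.0138]
eef_rot: [2.692, 1.617, 0.001]
ft_force: [0.1, -0.4, 1.1]
opening: 0.0254
finger_force: 0.0
```

Request:
drive_tool(
  delta_pos=[
    [0, 0, -0.6],
    [0.18, 0.36, 0],
    [0.18, 0.36, 0],
    [0.18, 0.36, 0],
    [0.18, 0.36, 0],
    [0.18, 0.36, 0],
    [0.18, 0.36, 0],
    [0, 0, 0],
  ],
  dr=[
    [0, 0, 0],
    [0, 0, 0],
    [0, 0, 0],
    [0, 0, 0],
    [0, 0, 0],
    [0, 0, 0],
    [0, 0, 0],
    [0, 0, 0],
  ],
  jaw=[0.3, 0.3, 0.3, 0.3, 0.3, 0.3, 0.3, 0.3],
)

```text
t: 4.07
tcp_pos: [0.4919, -0.212, 0.0064]
eef_rot: [2.692, 1.619, 0.0]
ft_force: [-0.3, -0.0, -0.6]
opening: 0.0258
finger_force: 0.0
```

Request:
drive_tool(
  delta_pos=[
    [0.18, 0.36, 0],
    [0.18, 0.36, 0],
    [0.18, 0.36, 0],
    [0.18, 0.36, 0],
    [0.18, 0.36, 0],
    [0.18, 0.36, 0],
    [0.18, 0.36, 0],
    [0, 0, 0],
  ],
  dr=[
    [0, 0, 0],
    [0, 0, 0],
    [0, 0, 0],
    [0, 0, 0],
    [0, 0, 0],
    [0, 0, 0],
    [0, 0, 0],
    [0, 0, 0],
  ],
  jaw=[0.3, 0.3, 0.3, 0.3, 0.3, 0.3, 0.3, 0.3],
)

```text
t: 4.73
tcp_pos: [0.5042, -0.1875, 0.0064]
eef_rot: [2.692, 1.618, -0.002]
ft_force: [-1.0, -1.6, 1.2]
opening: 0.0257
finger_force: 1.2
```

```bash
cat > look.py <<'E'
import sys
from h import *
o=observe(); print(o['t'],o['tcp_pos'].round(4),o['ft_force'].round(2))
s=snapshot('wrist'); P=wcloud(s,o); save(sys.argv[1]+'_w.png',s['image'])
wedge(P,s['image'].astype(int))
s=snapshot('top'); P=cloud(s); save(sys.argv[1]+'_t.png',s['image']); im=s['image'].astype(int)
wedge(P,im)
m=(np.hypot(P[...,0]-.609,P[...,1]-.032)<.14)&(P[...,2]>.035)&(P[...,2]<.075)&(im.max(2)<60)
k,l,st,ce=cv2.connectedComponentsWithStats(m.astype(np.uint8))
for j in range(1,k):
    if st[j,4]>25: print(st[j,4],ce[j].round(1),P[l==j].mean(0).round(4))
E
python3 look.py a
```

```text
4.7333 [ 0.5042 -0.1875  0.0064] [-1.   -1.56  1.23]
13042 ((537.610595703125, -129.381591796875), (79.12364959716797, 34.48969650268555), 62.50183868408203) [[504.0, -156.5], [534.5999755859375, -172.39999389648438], [571.2000122070312, -102.30000305175781], [540.5999755859375, -86.30000305175781]]
657 ((543.9445190429688, -108.0883560180664), (97.07747650146484, 52.681331634521484), 62.40199279785156) [[498.1000061035156, -138.89999389648438], [544.7999877929688, -163.3000030517578], [589.7999877929688, -77.30000305175781], [543.0999755859375, -52.900001525878906]]
185 [271.5 149.3] [0.736  0.0669 0.0555]
45 [303. 163.] [ 0.6988 -0.0132  0.059 ]
45 [250. 182.] [0.6514 0.1207 0.0662]
46 [322.5 215.7] [ 0.5648 -0.0608  0.0501]
45 [269.6 235.2] [0.5169 0.0729 0.0585]
```

View pics/a_w.png

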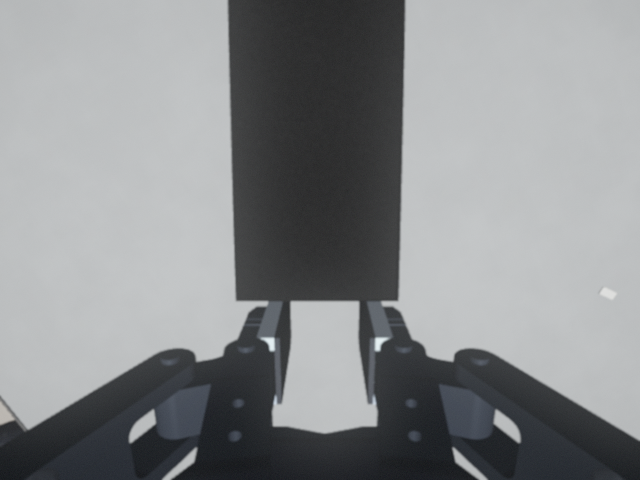

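The wrist view shows both fingertips touching the heel, with the heel edge at row 300 and columns 236–398. The wedge is centred.

Request:
drive_tool(
  delta_pos=[
    [0.18, 0.36, 0],
    [0.18, 0.36, 0],
    [0.18, 0.36, 0],
    [0.18, 0.36, 0],
    [0.18, 0.36, 0],
    [0.18, 0.36, 0],
    [0, 0, 0],
  ],
  dr=[
    [0, 0, 0],
    [0, 0, 0],
    [0, 0, 0],
    [0, 0, 0],
    [0, 0, 0],
    [0, 0, 0],
    [0, 0, 0],
  ],
  jaw=[0.3, 0.3, 0.3, 0.3, 0.3, 0.3, 0.3],
)

```text
t: 5.42
tcp_pos: [0.5147, -0.1667, 0.0064]
eef_rot: [2.693, 1.616, -0.002]
ft_force: [-1.9, -4.3, 1.0]
opening: 0.0257
finger_force: 2.1
```

Request:
drive_tool(
  delta_pos=[
    [0.18, 0.36, 0],
    [0.18, 0.36, 0],
    [0.18, 0.36, 0],
    [0.18, 0.36, 0],
    [0, 0, 0],
  ],
  dr=[
    [0, 0, 0],
    [0, 0, 0],
    [0, 0, 0],
    [0, 0, 0],
    [0, 0, 0],
  ],
  jaw=[0.3, 0.3, 0.3, 0.3, 0.3],
)

```text
t: 5.83
tcp_pos: [0.5221, -0.1519, 0.0064]
eef_rot: [2.693, 1.617, -0.001]
ft_force: [-1.5, -3.8, 0.4]
opening: 0.0254
finger_force: 2.0
```

```bash
python3 look.py b
```

```text
5.8333 [ 0.5221 -0.1519  0.0064] [-1.46 -3.83  0.37]
4035 ((545.4881591796875, -108.17032623291016), (38.04608917236328, 22.666709899902344), 68.93899536132812) [[528.0999755859375, -121.80000305175781], [549.2000122070312, -130.0], [562.9000244140625, -94.5], [541.7000122070312, -86.30000305175781]]
266 ((555.2083129882812, -84.11351013183594), (46.66984939575195, 53.493736267089844), 64.33506774902344) [[521.0, -93.5999984741211], [569.2000122070312, -116.69999694824219], [589.4000244140625, -74.69999694824219], [541.2000122070312, -51.5]]
190 [271.9 149.3] [0.736  0.0659 0.0552]
43 [302.  162.5] [ 0.6999 -0.0107  0.0593]
44 [249.2 181.9] [0.6526 0.1235 0.0608]
44 [321.8 215. ] [ 0.5662 -0.0591  0.0565]
46 [268.5 234.7] [0.518  0.0757 0.0582]
```

Request:
drive_tool(
  delta_pos=[
    [0.14, 0.27, 0],
    [0.14, 0.27, 0],
    [0.14, 0.27, 0],
    [0, 0, 0],
  ],
  dr=[
    [0, 0, 0],
    [0, 0, 0],
    [0, 0, 0],
    [0, 0, 0],
  ],
  jaw=[0.3, 0.3, 0.3, 0.3],
)

```text
t: 6.27
tcp_pos: [0.5262, -0.1438, 0.0064]
eef_rot: [2.693, 1.617, -0.001]
ft_force: [-2.4, -4.5, 1.9]
opening: 0.0255
finger_force: 2.3
```

Request:
drive_tool(
  delta_pos=[
    [0.09, 0.18, 0],
    [0.09, 0.18, 0],
    [0, 0, 0],
  ],
  dr=[
    [0, 0, 0],
    [0, 0, 0],
    [0, 0, 0],
  ],
  jaw=[0.3, 0.3, 0.3],
)

```text
t: 6.52
tcp_pos: [0.5279, -0.1403, 0.0064]
eef_rot: [2.693, 1.617, -0.001]
ft_force: [-2.5, -5.4, 1.6]
opening: 0.0257
finger_force: 2.5
```

```bash
python3 look.py c
```

```text
6.5167 [ 0.5279 -0.1403  0.0064] [-2.54 -5.44  1.61]
4634 ((546.572509765625, -105.22882080078125), (34.01888656616211, 26.117616653442383), 52.8252067565918) [[525.9000244140625, -110.9000015258789], [546.7000122070312, -126.69999694824219], [567.2999877929688, -99.5999984741211], [546.4000244140625, -83.80000305175781]]
140 ((558.9999389648438, -76.57395935058594), (31.708498001098633, 52.47766876220703), 61.095279693603516) [[528.4000244140625, -77.80000305175781], [574.2999877929688, -103.0999984741211], [589.5999755859375, -75.4000015258789], [543.7000122070312, -50.0]]
190 [271.4 149.3] [0.7359 0.0671 0.056 ]
46 [301.8 162.3] [ 0.7007 -0.0101  0.0589]
43 [249.1 182. ] [0.6524 0.1238 0.0604]
42 [321.  214.9] [ 0.5664 -0.0573  0.0576]
46 [268.3 234.6] [0.5183 0.0763 0.059 ]
```

Request:
drive_tool(
  delta_pos=[
    [0.09, 0.18, 0],
    [0.09, 0.18, 0],
    [0.09, 0.18, 0],
    [0, 0, 0],
  ],
  dr=[
    [0, 0, 0],
    [0, 0, 0],
    [0, 0, 0],
    [0, 0, 0],
  ],
  jaw=[0.3, 0.3, 0.3, 0.3],
)

```text
t: 6.95
tcp_pos: [0.5306, -0.1348, 0.0064]
eef_rot: [2.693, 1.617, -0.001]
ft_force: [-2.3, -5.0, 1.6]
opening: 0.0257
finger_force: 2.5
```

Request:
drive_tool(
  delta_pos=[
    [0.07, 0.13, 0],
    [0, 0, 0],
  ],
  dr=[
    [0, 0, 0],
    [0, 0, 0],
  ],
  jaw=[0.3, 0.3],
)

```text
t: 7.12
tcp_pos: [0.5313, -0.1336, 0.0064]
eef_rot: [2.693, 1.617, -0.001]
ft_force: [-2.6, -5.0, 1.3]
opening: 0.0259
finger_force: 2.6
```

Request:
drive_tool(
  delta_pos=[
    [0.07, 0.13, 0],
    [0, 0, 0],
  ],
  dr=[
    [0, 0, 0],
    [0, 0, 0],
  ],
  jaw=[0.3, 0.3],
)

```text
t: 7.28
tcp_pos: [0.5319, -0.1324, 0.0064]
eef_rot: [2.693, 1.617, -0.001]
ft_force: [-1.4, -4.8, 1.8]
opening: 0.0252
finger_force: 2.7
```

```bash
python3 look.py d
```

```text
7.2833 [ 0.5319 -0.1324  0.0064] [-1.43 -4.78  1.8 ]
3917 ((547.7517700195312, -102.44349670410156), (26.161354064941406, 27.961660385131836), 62.04402542114258) [[529.2999877929688, -107.4000015258789], [554.0, -120.5999984741211], [566.2000122070312, -97.4000015258789], [541.5, -84.30000305175781]]
38 ((546.2666015625, -61.849796295166016), (19.514968872070312, 18.181800842285156), 70.72040557861328) [[534.5, -68.0999984741211], [551.5999755859375, -74.0999984741211], [558.0999755859375, -55.599998474121094], [540.9000244140625, -49.599998474121094]]
196 [271.2 149.4] [0.7356 0.0675 0.0559]
45 [301.5 162.2] [ 0.701  -0.0093  0.0589]
45 [248.8 182. ] [0.6527 0.1248 0.0585]
45 [321.1 214.7] [ 0.5667 -0.0574  0.0585]
26 [307.1 218.8] [ 0.557  -0.0219  0.0557]
26 [281.3 228.2] [0.5344 0.0435 0.0546]
44 [268.  234.5] [0.5186 0.0769 0.0597]
```

Almost level, and there is no jam yet. I'll keep going in small steps.

Request:
drive_tool(
  delta_pos=[
    [0.07, 0.13, 0],
    [0.07, 0.13, 0],
    [0, 0, 0],
  ],
  dr=[
    [0, 0, 0],
    [0, 0, 0],
    [0, 0, 0],
  ],
  jaw=[0.3, 0.3, 0.3],
)

```text
t: 7.63
tcp_pos: [0.5328, -0.1308, 0.0064]
eef_rot: [2.692, 1.615, -0.005]
ft_force: [-4.1, -6.4, 2.4]
opening: 0.0256
finger_force: 4.1
```

Request:
drive_tool(
  delta_pos=[
    [0.07, 0.13, 0],
    [0, 0, 0],
  ],
  dr=[
    [0, 0, 0],
    [0, 0, 0],
  ],
  jaw=[0.3, 0.3],
)

```text
t: 7.8
tcp_pos: [0.533, -0.1305, 0.0064]
eef_rot: [2.691, 1.614, -0.009]
ft_force: [-5.0, -9.3, 3.0]
opening: 0.0252
finger_force: 5.3
```

Request:
drive_tool(
  delta_pos=[
    [0.07, 0.13, 0],
    [0, 0, 0],
  ],
  dr=[
    [0, 0, 0],
    [0, 0, 0],
  ],
  jaw=[0.3, 0.3],
)

```text
t: 7.97
tcp_pos: [0.533, -0.1303, 0.0064]
eef_rot: [2.691, 1.613, -0.013]
ft_force: [-6.5, -12.3, 3.6]
opening: 0.0257
finger_force: 6.7
```

The TCP has stopped while the push force keeps climbing (7, then 10.5, then 14 N), so the wedge has jammed and the balance is level. I'll back off and check.

Request:
drive_tool(
  delta_pos=[
    [-0.1, -0.2, 0],
    [-0.2, -0.4, 0],
    [-0.5, -1, 0],
    [-0.7, -1.4, 0],
    [0, 0, 3],
    [0, 0, 4],
    [0, 0, 4],
    [0, 0, 0],
  ],
  dr=[
    [0, 0, 0],
    [0, 0, 0],
    [0, 0, 0],
    [0, 0, 0],
    [0, 0, 0],
    [0, 0, 0],
    [0, 0, 0],
    [0, 0, 0],
  ],
  jaw=[0.3, 0.3, 0.3, 0.3, 0, 0, 0, 0],
)

```text
t: 8.63
tcp_pos: [0.5252, -0.1583, 0.1257]
eef_rot: [2.683, 1.612, 0.017]
ft_force: [2.0, -0.8, 1.4]
opening: -0.0
finger_force: 0.0
```

```bash
python3 look.py e
```

```text
8.6333 [ 0.5252 -0.1583  0.1257] [ 2.   -0.81  1.36]
4310 ((553.7542724609375, -95.69641876220703), (51.66513442993164, 45.7055778503418), 62.35506057739258) [[521.5, -108.0], [562.0, -129.1999969482422], [586.0, -83.4000015258789], [545.5, -62.20000076293945]]
326 ((554.929443359375, -84.87486267089844), (53.76200866699219, 55.34315490722656), 65.47746276855469) [[518.5999755859375, -97.80000305175781], [568.9000244140625, -120.80000305175781], [591.2999877929688, -71.9000015258789], [540.9000244140625, -48.900001525878906]]
184 [271.4 149.4] [0.7358 0.0673 0.0555]
44 [301.5 162.1] [ 0.7012 -0.0093  0.0585]
44 [248.8 182. ] [0.6526 0.1249 0.0589]
45 [321.1 214.6] [ 0.5672 -0.0573  0.0581]
27 [307.  218.7] [ 0.5574 -0.0217  0.0549]
27 [281.2 228. ] [0.5347 0.0438 0.0548]
45 [268.1 234.4] [0.5188 0.0769 0.0583]
```

View pics/e_w.png

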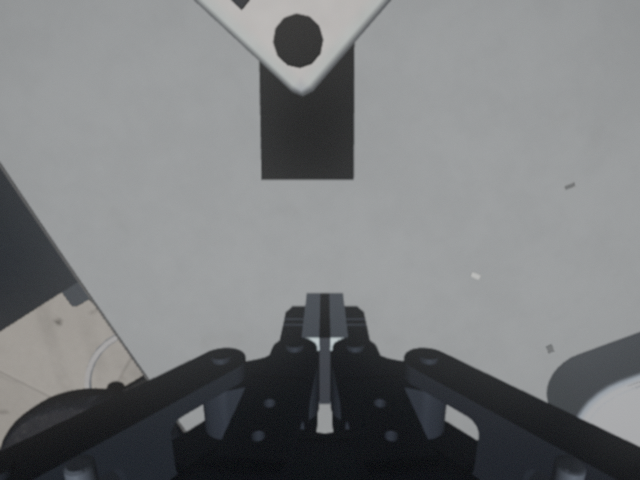

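The wrist view shows the wedge under the corner, with its heel at row 180 and columns 262–353. The pad is at (298,40), and all the pads read about the same height, so the balance is level. Next I measure the pad from the wrist camera.

Run:
```python
from h import *
o=observe(); s=snapshot('wrist'); P=wcloud(s,o); im=s['image'].astype(int)
m=np.zeros((480,640),bool); m[5:85,255:345]=1; m&=(im.max(2)<60)&(P[...,2]>.04)
k,l,st,ce=cv2.connectedComponentsWithStats(m.astype(np.uint8))
for j in range(1,k):
    if st[j,4]>100: print(st[j],P[l==j].mean(0).round(4))
print(o['tcp_pos'],o['eef_rot'],o['ft_force'])
```

```text
[ 282   11   48   52 1748] [ 0.5666 -0.0593  0.0598]
[ 0.52210062 -0.15701883  0.11914756] [2.68963943 1.61618163 0.0080525 ] [ 0.56477569  0.93458682 -1.86901354]
```

Request:
drive_tool(
  delta_pos=[
    [1.12, 2.48, 0],
    [1.12, 2.48, 0],
    [1.12, 2.48, 0],
    [1.12, 2.48, 0],
    [0, 0, -1.5],
    [0, 0, -1.5],
    [0, 0, -1],
    [0, 0, 0],
  ],
  dr=[
    [0, 0, 0],
    [0, 0, 0],
    [0, 0, 0],
    [0, 0, 0],
    [0, 0, 0],
    [0, 0, 0],
    [0, 0, 0],
    [0, 0, 0],
  ],
  jaw=[0, 0, 0, 0, 0, 0, 0, 0],
)

```text
t: 9.45
tcp_pos: [0.561, -0.0562, 0.0709]
eef_rot: [-2.687, -1.614, 0.01]
ft_force: [-0.5, -0.1, 0.4]
opening: 0.0004
finger_force: 0.0
```

Request:
drive_tool(
  delta_pos=[
    [0, 0, 0],
    [0, 0, 0],
  ],
  dr=[
    [0, 0, 0],
    [0, 0, 0],
  ],
  jaw=[0, 0],
)

```text
t: 9.62
tcp_pos: [0.5645, -0.0576, 0.076]
eef_rot: [-2.693, -1.617, 0.001]
ft_force: [0.4, -0.0, 0.4]
opening: -0.0002
finger_force: 0.0
```

Request:
drive_tool(
  delta_pos=[
    [0.2, -0.1, -0.5],
    [0, 0, -0.4],
    [0, 0, -0.3],
    [0, 0, -0.2],
    [0, 0, 0],
    [0, 0, 0],
  ],
  dr=[
    [0, 0, 0],
    [0, 0, 0],
    [0, 0, 0],
    [0, 0, 0],
    [0, 0, 0],
    [0, 0, 0],
  ],
  jaw=[0, 0, 0, 0, 0, 0],
)

```text
t: 10.12
tcp_pos: [0.5667, -0.0584, 0.0622]
eef_rot: [-2.693, -1.617, 0.0]
ft_force: [0.2, 0.2, 0.7]
opening: -0.0001
finger_force: 0.0
```

Request:
drive_tool(
  delta_pos=[
    [0, 0, -0.15],
    [0, 0, -0.1],
    [0, 0, 0],
  ],
  dr=[
    [0, 0, 0],
    [0, 0, 0],
    [0, 0, 0],
  ],
  jaw=[0, 0, 0],
)

```text
t: 10.37
tcp_pos: [0.5667, -0.0584, 0.0597]
eef_rot: [-2.693, -1.618, 0.0]
ft_force: [0.2, -0.2, 0.6]
opening: -0.0
finger_force: 0.0
```

Request:
drive_tool(
  delta_pos=[
    [0, 0, -0.1],
    [0, 0, 0],
  ],
  dr=[
    [0, 0, 0],
    [0, 0, 0],
  ],
  jaw=[0, 0],
)

```text
t: 10.53
tcp_pos: [0.567, -0.0584, 0.0591]
eef_rot: [2.693, 1.618, 0.001]
ft_force: [-0.8, -0.1, 1.6]
opening: 0.0002
finger_force: 1.1
```

Request:
drive_tool(
  delta_pos=[
    [0, 0, -0.1],
    [0, 0, 0],
  ],
  dr=[
    [0, 0, 0],
    [0, 0, 0],
  ],
  jaw=[0, 0],
)

```text
t: 10.7
tcp_pos: [0.567, -0.0584, 0.0591]
eef_rot: [2.693, 1.617, 0.001]
ft_force: [-2.6, 1.3, 5.5]
opening: -0.0002
finger_force: 2.6
```

Request:
drive_tool(
  delta_pos=[
    [0, 0, -0.08],
    [0, 0, 0],
    [0, 0, 0],
    [0, 0, 0],
    [0, 0, 0],
  ],
  dr=[
    [0, 0, 0],
    [0, 0, 0],
    [0, 0, 0],
    [0, 0, 0],
    [0, 0, 0],
  ],
  jaw=[0, 0, 0, 0, 0],
)

```text
t: 11.12
tcp_pos: [0.567, -0.0584, 0.059]
eef_rot: [2.692, 1.617, 0.001]
ft_force: [-2.9, 0.9, 8.0]
opening: 0.0003
finger_force: 4.0
```

Request:
drive_tool(
  delta_pos=[
    [0, 0, 0],
    [0, 0, 0],
    [0, 0, 0],
  ],
  dr=[
    [0, 0, 0],
    [0, 0, 0],
    [0, 0, 0],
  ],
  jaw=[0, 0, 0],
)

```text
t: 11.37
tcp_pos: [0.567, -0.0584, 0.059]
eef_rot: [2.692, 1.617, 0.001]
ft_force: [-4.2, 0.6, 7.5]
opening: 0.0003
finger_force: 4.0
```

Request:
drive_tool(
  delta_pos=[
    [0, 0, 0.3],
    [0, 0, 1],
    [0, 0, 2.5],
    [0, 0, 3],
    [-1, -2, 2],
    [-1, -2, 2],
    [0, 0, 0],
    [0, 0, 0],
  ],
  dr=[
    [0, 0, 0],
    [0, 0, 0],
    [0, 0, 0],
    [0, 0, 0],
    [0, 0, 0],
    [0, 0, 0],
    [0, 0, 0],
    [0, 0, 0],
  ],
  jaw=[0, 0, 0, 0, 0, 0, 0, 0],
)

```text
t: 12.03
tcp_pos: [0.5479, -0.0995, 0.1673]
eef_rot: [2.692, 1.614, 0.005]
ft_force: [-0.5, 0.0, -1.4]
opening: 0.0001
finger_force: 0.0
```

```bash
python3 look.py f
```

```text
12.0333 [ 0.5479 -0.0995  0.1673] [-0.54  0.03 -1.39]
469 ((546.056884765625, -108.4710693359375), (29.888063430786133, 23.613304138183594), 88.54493713378906) [[533.9000244140625, -123.0999984741211], [557.5, -123.69999694824219], [558.2000122070312, -93.80000305175781], [534.5999755859375, -93.19999694824219]]Traceback (most recent call last):
  File "look.py", line 7, in <module>
    wedge(P,im)
    ~~~~~^^^^^^
  File "h.py", line 17, in wedge
    k,l,st,_=cv2.connectedComponentsWithStats(m.astype(np.uint8)); m=l==1+st[1:,4].argmax()
                                                                          ~~~~~~~~~~~~~~~^^
ValueError: attempt to get argmax of an empty sequence
```

View pics/f_w.png

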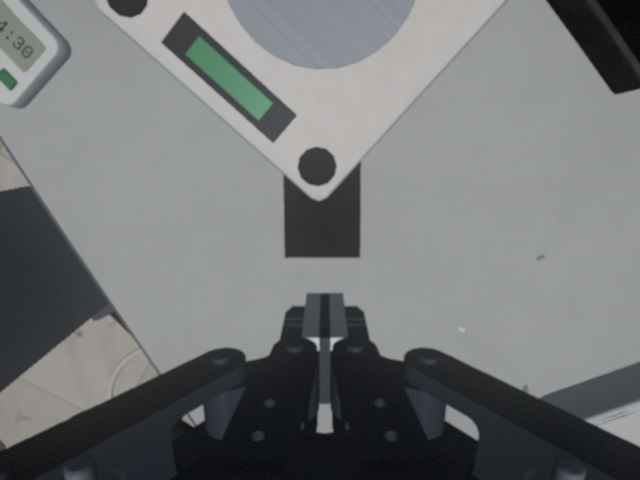

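The wedge is still in place under the corner, with its heel at row 257. The pad is at (317,166), and the pressed balance did not rock. The arm is clear, so I'm handing in.

```bash
python3 -c "
from plant import finish_job
print(finish_job())"
```

```text
the job is handed in; nothing more can be done
None
```

The job is handed in, but no verdict came back: the wedge is jammed under the short foot with the balance level to within camera accuracy, the pad held about 8 N without rocking, and the arm is clear of everything.

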